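Tip the reference tile out of its nest and square it on the imaging stage

TASK

Get the white grey-scale reference tile out of its close-fitting blue nest: press down its low thumb step (orange patch) so that the other end tips up, shove the tile along until the raised end rests on the far rim by itself, and let go. Then take it by the raised end, lift it out and lay it grey scale up on the dark area of the imaging stage without dropping it, let go, and slide it until one long edge touches both stop pins. Do not disturb the other things on the bench.

Things in the scene. Friction and masses are not known exactly. Their poses are not given: they have to be found in the camera images.
- tile: loose white tile, 0.16 kg (varies), 150 (x) x 60 (y) x 14 (z) mm, grey patches on top. Origin: centre of its underside; x runs from the thumb end (-75 mm) to the far end (+75). At x = -75 to -43 the thumb step, only 8 mm thick, orange patch on top; at x = -43 an upright 6 mm face up to the full 14 mm. It starts flat in the nest, frame along the nest's, thick part flush with the rim.
- tile_far (a point): middle of the lower edge of the tile's far end (tile frame 75, 0, 0 mm)
- tile_thumb_end (a point): middle of the lower edge of the tile's thumb end (tile frame -75, 0, 0 mm)
- nest: blue block fixed to the bench, 180 (x) x 88 (y) x 36 (z) mm, origin at the centre of its underside, x towards the far end. Pocket 154 x 63 mm (x = -77 to 77), its floor at z = 22 mm from x = -15 to 77. Rim (12.5 mm side walls, 13 mm far wall) at z = 36 mm; the thumb-end wall reaches only z = 30 mm.
- nest_fulcrum (a point): edge of the pocket floor (nest frame -15, 0, 22 mm), over which the tile rocks when its thumb step is pressed (about 2 N). Let go there, it falls back flush.
- nest_well (a point): floor of the well beyond the fulcrum (nest frame -46, 0, 6 mm; x = -77 to -15, 63 mm wide), 16 mm below the pocket floor. The pressed thumb end bottoms on it at a slope of about 0.27 rad, the far end then some 10 mm over the rim.
- nest_far_rim (a point): inner top edge of the far wall (nest frame 77, 0, 36 mm). A tipped tile shoved about 20 mm towards +x along its own slope of 0.24 to 0.27 rad (fingertip on the step, against the 6 mm face) comes to rest with its far end's underside here, sloping about 0.15 rad, far end some 15 mm past this edge, its sides there free above the side walls for a grasp across its 60 mm width.
- stage: aluminium imaging stage fixed to the bench, 200 (x) x 150 (y) mm, flat top at z = 12 mm, origin at the centre of its underside. Dark area on top at x = -85 to 85, y = -38 to 62 mm. Two steel stop pins with red rings round their feet at x = -45 and 45, y = -50 mm; the tile belongs on their +y side, its long edges along the stage's x, either way round.
- pin_a (a point): stop pin at stage x = -45, y = -50 mm: 12 mm in diameter, 14 mm high above the stage's top; the point lies on its axis at the stage's top
- pin_b (a point): stop pin at stage x = +45, y = -50 mm, same size; the point lies on its axis at the stage's top
- tip_box: bystander: pink tip box, 133 x 88 x 92 mm, origin under its centre; leave it alone
- tape_roll: bystander: roll of tape lying flat, 96 x 95 x 25 mm, origin under its centre; leave it alone
- petri: bystander: petri dish, diameter 62 mm, 14 mm high, origin under its centre; leave it alone

How it is judged:
By the outcome, as a careful person would: the job done as asked, in the order asked, and still so for the second after the job is handed in, with the robot touching nothing.
It also fails if it takes over 54 s, if anything falls off the work surface, if the arm or the gripper's body presses on something with over 40 N, if the wrist force passes 120 N, or if a joint passes its speed limit or range.

ROBOT

A 6-joint arm with a two-finger parallel gripper is mounted at the origin on a cart in front of the work surface, level with it; the furniture and walls round the work are solid. World frame = base frame: x ahead of the robot, y to its left, z up, the work surface at z = 0. Lengths are in m, angles in rad, forces in N, time in s.
With the tool pointing down it reaches from about 0.375 to 0.975 m from the base axis. Payload 3.8 kg.
Tool frame: the origin (TCP) lies midway between the tips of the shut fingers; the grasp point (between the pads) lies 19 mm behind it; z points along the fingers, y is the line along which they close (so a half turn about z gives the same grasp; the last joint's range is limited). The gripper opens to 85 mm and grips with 20 to 120 N. Pads are 22 mm wide; open, the fingers measure 114 mm over their backs; the gripper's body (76 mm by 85 mm) begins 54 mm behind the grasp point. The pads swing forward as they close: fully open they stand 13 mm farther back than shut.
Start: joints at [1.08, 0.264, 1.604, -0, 1.274, -0.037], TCP at [0.296, 0.607, 0.231] pointing down, gripper open.
Joint ranges: [-2.63, 2.63], [-0.94, 2.18], [0.31, 2.57], [-1.31, 4.45], [0, 2.66], [-2.55, 2.55]. Speed limits (rad/s): [2.57, 2.57, 3.14, 3.14, 3.14, 3.14].

INTERFACE

Orientations are given as a rotation vector (axis times angle).
In Python, from workcell import bot gives the robot as it stands.
- The arm moves only by the tool step_arm, never from a script. Its argument "motion" is a list of rows, each a list of 5 numbers: the finger opening in cm, from 0 to 8.54, then the shift along the tool's x, y, z in cm, then the turn about the tool's z in degrees. In form: [[claw, dx, dy, dz, twist], ...]. A call has 1 to 20 rows; each row is the pose to reach, as a shift and turn from the pose commanded when the call began, along the tool's axes at that moment; what a row does not reach only later rows make up. A row lasts 1/10 s, in which the tool goes at most 50 mm and 8.59 degrees, less where a joint would pass 70% of its speed; a pose out of reach is approached as far as the arm can. A call with a gripper value outside its range is refused whole. The fingers move at their own pace and stop on an object; "force" is the grip in N (left out, the last holds). Time passes only in rows, so rows that repeat a pose let the fingers close. It gives the time, the measured TCP pose, the force, the opening and the grip force at its end, in the units of the state.
- bot.read_state(): the state, without advancing time (a new reading comes with each control period).
- bot.read_camera(name): name is "scene" or "top"; returns (picture, depth): 480x640x3 uint8, red, green, blue; 480x640 float32, m along the optical axis (not along the pixel's ray), 0 where there is no reading.
- bot.calibration(name): a dict with "mtx" (3x3 intrinsics, pixels), "k1" (the pictures are not rectified: a ray, as slopes to the right and down, at radius r is drawn at 1 + k1 r^2 times it, then the intrinsics apply), "origin" and "orientation" of the camera in the world. Camera axes: x right, y up, looking along -z (the intrinsics and any distortion apply to the point x, -y, -z); pixel columns grow to the right and rows downward; lengths in m; the calibration is good to about 2 mm. A picture is of the moment at which its call begins. calibration takes no time and is no camera call.
- bot.finish_job(): hands the job in; it is judged then, once.
The state is a dict: "time": time; "q": joint angles; "joint_vel": joint speeds; "joint_torque": joint torques, N m; "tool_pos": TCP position; "tcp_rot": TCP orientation; "wrist_force": force on the tool from outside, world axes, zero at the start; "torque": the same for the moment, N m; "width": opening from 0.0 (shut) to 1.0 (fully open); "grip_force": force on a finger pad.
Only numpy, scipy, OpenCV 4.12 (cv2) and the standard library are available. Lean on these libraries where they do the work, as an engineer would, in place of code of your own. Each camera call takes 0.05 s, during which the arm holds its last target. There are 200 camera calls.

## Working session

There is one attempt and no reset: what is moved stays moved. The work goes in short steps, Python scripts to look and compute and a tool call to move; the robot and the scene stay as the last step left them, time stands still between calls to the robot, and variables do not carry over. Pictures are saved under pics/ and viewed, at most 10 in all, crops included, and the job is handed in when it is done.

Besides the shell and the picture viewer there is one more tool, called after "Emit:" as name(argument=value, ...) on one line, values as JSON. step_arm: Moves the arm, as the interface text tells. Its arguments: {"type":"object","properties":{"motion":{"type":"array","items":{"type":"array","items":{"type":"number"}}},"force":{"type":"number"}},"required":["motion"]}

```bash
mkdir -p pics; ls; cat > h.py <<'E'
import numpy as np, cv2
from scipy.spatial.transform import Rotation as R
from workcell import bot
def Rm(o):
    o=np.array(o,float)
    return o if o.shape==(3,3) else (R.from_rotvec(o).as_matrix() if o.size==3 else R.from_quat(o).as_matrix())
def ray(name,px):
    c=bot.calibration(name);K=np.array(c["mtx"]);px=np.atleast_2d(px).astype(float)
    p=cv2.undistortPoints(px[:,None],K,np.array([c["k1"],0,0,0,0.]))[:,0]
    # model: drawn = (1+k1 r^2)*ray -> matches OpenCV radial
    d=np.c_[p[:,0],-p[:,1],-np.ones(len(p))]@Rm(c["orientation"]).T
    return np.array(c["origin"]),d
def onz(name,px,z):
    o,d=ray(name,px); return o+d*((z-o[2])/d[:,2])[:,None]
def snap(name,fn):
    im,d=bot.read_camera(name); cv2.imwrite("pics/"+fn,im[:,:,::-1]); return im,d
E
python3 - <<'E'
from h import *
for n in("top","scene"):
    print(n,bot.calibration(n)); snap(n,n+"0.png")
print(bot.read_state())
E
```

```text
pics
top {'mtx': array([[450.41739867,   0.        , 322.65825631],
       [  0.        , 450.41739867, 236.41686377],
       [  0.        ,   0.        ,   1.        ]]), 'k1': -0.07899368715409645, 'origin': array([ 0.41609153, -0.06129431,  0.95515704]), 'orientation': array([ 0.1318855 , -0.09637926, -1.54166639])}
scene {'mtx': array([[574.019053  ,   0.        , 313.66618314],
       [  0.        , 574.019053  , 236.57281092],
       [  0.        ,   0.        ,   1.        ]]), 'k1': -0.11117069827106855, 'origin': array([ 0.00140824, -0.73380834,  1.11004834]), 'orientation': array([ 0.65642476, -0.2525918 , -0.64818955])}
{'time': 0.1, 'q': array([ 1.08009696e+00,  2.64694882e-01,  1.60525958e+00, -2.20277580e-05,
        1.27370253e+00, -3.69071644e-02]), 'joint_vel': array([-5.46291695e-05, -1.15157638e-03, -3.67930861e-03, -5.83348671e-04,
       -7.84858587e-04, -6.52047449e-04]), 'joint_torque': array([ 9.89324435e-04, -5.16707039e+01, -3.68588161e+01,  1.87132878e-04,
        6.20775667e-03,  3.28623435e-05]), 'tool_pos': array([0.29560033, 0.60608496, 0.23006307]), 'tcp_rot': array([-0.7065879 , -3.06056758,  0.00313858]), 'wrist_force': array([-0.36233302, -0.56077408, -0.61180331]), 'torque': array([-0.01432408,  0.05082886, -0.00601483]), 'grip_force': 0.0, 'width': 1.000218640738056}
```

View pics/top0.png

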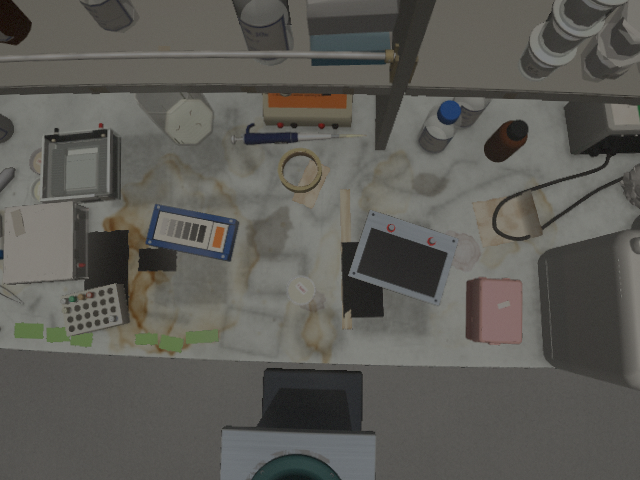

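View pics/scene0.png

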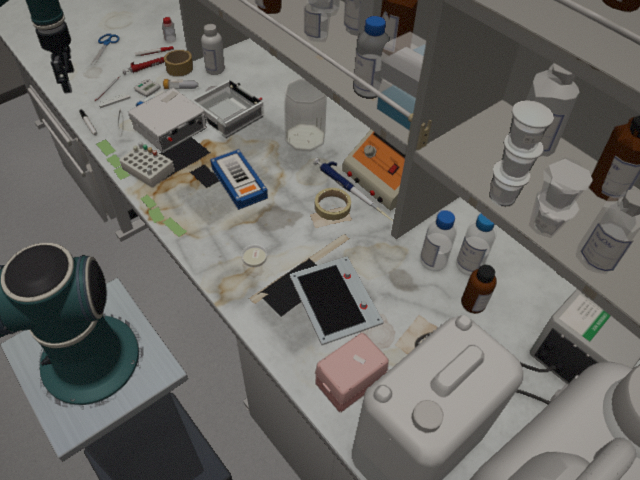

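The top view shows the nest at (193,232) with the orange step to the right at (218,237), so the far end points left. The stage is at (403,258) with red-ringed pins at (391,228) and (431,241). In the scene view they are at (240,178) and (335,300).

```bash
cat > m.py <<'E'
from h import *
def blob(mask,box):
    m=np.zeros_like(mask,np.uint8);x0,y0,x1,y1=box;m[y0:y1,x0:x1]=mask[y0:y1,x0:x1]*255
    cs,_=cv2.findContours(m,cv2.RETR_EXTERNAL,cv2.CHAIN_APPROX_NONE)
    return sorted(cs,key=cv2.contourArea)[::-1]
def rect(name,c,z):
    p=onz(name,c[:,0],z)[:,:2]; r=cv2.minAreaRect((p*1000).astype(np.float32)); return r,cv2.boxPoints(r)
E
python3 - <<'E'
from m import *
boxes={"top":dict(nest=(130,190,260,275),st=(340,195,470,315)),"scene":dict(nest=(195,140,285,215),st=(280,245,395,350))}
for n in("top","scene"):
    im=cv2.imread(f"pics/{n}0.png");hsv=cv2.cvtColor(im,cv2.COLOR_BGR2HSV);H,S,V=[hsv[:,:,i].astype(int) for i in range(3)]
    b=boxes[n]
    c=blob((H>100)&(H<130)&(S>100),b["nest"])[0]; r,bx=rect(n,cv2.convexHull(c),.036); print(n,"nest",r,bx.round().tolist())
    c=blob((H>5)&(H<20)&(S>150)&(V>120),b["nest"])[0]; print(" orange",rect(n,c,.030)[0])
    c=blob((V<60),b["st"])[0]; r,bx=rect(n,c,.012);print(" dark",r,bx.round().tolist())
    for c in blob(((H<8)|(H>172))&(S>110),b["st"])[:2]: print(" pin",cv2.contourArea(c),c[:,0].mean(0),rect(n,c,.012)[0])
E
```

```text
top nest ((558.7191162109375, 299.7953796386719), (56.11390686035156, 74.25664520263672), 80.41141510009766) [[517.0, 278.0], [591.0, 266.0], [600.0, 321.0], [527.0, 334.0]]
 orange ((545.8511352539062, 181.15573120117188), (15.875725746154785, 41.66314697265625), 80.34928894042969)
 dark ((504.86328125, -206.12692260742188), (168.48329162597656, 98.42964172363281), 72.93295288085938) [[433.0, -272.0], [527.0, -301.0], [577.0, -140.0], [483.0, -111.0]]
 pin 5.0 [389.79166667 228.83333333] ((574.7706909179688, -179.9395294189453), (15.922630310058594, 11.10791015625), 59.80128479003906)
 pin 5.0 [429.81818182 242.04545455] ((548.523681640625, -265.0025634765625), (15.077383995056152, 10.110116004943848), 38.790950775146484)
scene nest ((547.0418090820312, 223.67840576171875), (203.56398010253906, 95.0649642944336), 80.6143569946289) [[484.0, 131.0], [577.0, 116.0], [611.0, 316.0], [517.0, 332.0]]
 orange ((545.555419921875, 178.52378845214844), (13.794736862182617, 40.571205139160156), 81.83330535888672)
 dark ((503.6484069824219, -208.5890350341797), (167.4073486328125, 97.8359146118164), 72.81648254394531) [[432.0, -274.0], [526.0, -303.0], [575.0, -143.0], [482.0, -114.0]]
 pin 5.0 [346.66666667 276.44444444] ((574.269287109375, -185.35452270507812), (10.477212905883789, 15.211472511291504), 39.93513107299805)
 pin 2.0 [362.7 306.7] ((547.7852783203125, -270.8737487792969), (9.748194694519043, 14.46742057800293), 40.172245025634766)
```

```bash
cat >> m.py <<'E'
def go(x,y,z,yaw_deg=None):
    """shift in tool axes (cm) and twist (deg) from measured pose; yaw = world angle of tool y (mod 180)"""
    s=bot.read_state();M=Rm(s["tcp_rot"]);d=M.T@(np.array([x,y,z])-s["tool_pos"])*100
    ty=np.degrees(np.arctan2(M[1,1],M[0,1]))
    tw=None if yaw_deg is None else -((yaw_deg-ty+90)%180-90)
    print("shift",d.round(2),"twist",tw,"tooly",round(ty,2),"pos",(s["tool_pos"]*1000).round(1),"F",s["wrist_force"].round(1),"t",s["time"])
E
python3 - <<'E'
from m import *
im=cv2.imread("pics/top0.png");hsv=cv2.cvtColor(im,cv2.COLOR_BGR2HSV);H,S,V=[hsv[:,:,i].astype(int) for i in range(3)]
cs=[c for c in blob((H>100)&(H<130)&(S>100),(130,190,260,275)) if cv2.contourArea(c)>15]
r,bx=rect("top",cv2.convexHull(np.vstack(cs)),.036);print(r,bx.round())
a=np.radians(80.5);u=np.array([np.cos(a),np.sin(a)])
n=np.array([.5554,.238]);print(n)
p=n-u*.060;print(p);go(*p,.10,-9.5)
E
```

```text
((554.6904296875, 238.0548553466797), (179.524169921875, 86.3746566772461), 80.6468734741211) [[497. 157.]
 [583. 142.]
 [612. 320.]
 [527. 334.]]
[0.5554 0.238 ]
[0.54549714 0.17882286]
shift [-41.19 -27.42  13.06] twist 73.49999612756817 tooly 64.0 pos [295.6 606.1 230.1] F [-0.4 -0.6 -0.6] t 0.1
```

Emit:
step_arm(motion=[[0, -10.3, -6.9, 2, 18.4], [0, -20.6, -13.7, 4, 36.8], [0, -30.9, -20.6, 6, 55.1], [0, -41.2, -27.4, 8, 73.5], [0, -41.2, -27.4, 8, 73.5], [0, -41.2, -27.4, 10, 73.5], [0, -41.2, -27.4, 10, 73.5], [0, -41.2, -27.4, 13, 73.5], [0, -41.2, -27.4, 13, 73.5], [0, -41.2, -27.4, 13, 73.5], [0, -41.2, -27.4, 15, 73.5], [0, -41.2, -27.4, 15, 73.5], [0, -41.2, -27.4, 15, 73.5], [0, -41.2, -27.4, 15, 73.5], [0, -41.2, -27.4, 15, 73.5]], force=30)

```text
time: 1.6
tool_pos: [0.5467, 0.1812, 0.0828]
tcp_rot: [2.395, 2.031, 0.004]
wrist_force: [0.2, -0.5, 0.8]
width: 0.002
grip_force: 0.0
```

```bash
python3 - <<'E'
from m import *
go(.5455,.1788,.035,-9.5)
im,d=snap("scene","s1.png"); cv2.imwrite("pics/s1c.png",cv2.resize(im[100:260,150:350,::-1],None,fx=4,fy=3.75))
E
```

```text
shift [-0.26 -0.09  4.78] twist 0.09265969696562593 tooly -9.41 pos [546.7 181.2  82.8] F [ 0.2 -0.5  0.8] t 1.6
```

View pics/s1c.png

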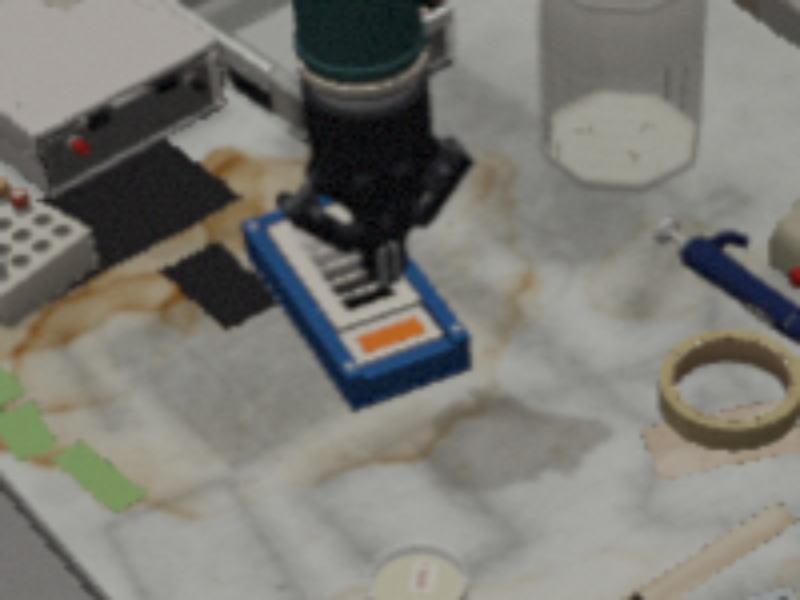

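The crop shows the shut fingertips at (385,285), over the step's orange patch once parallax is allowed for, so I press down.

Emit:
step_arm(motion=[[0, 0, 0, 3, 0], [0, 0, 0, 4.5, 0], [0, 0, 0, 4.8, 0], [0, 0, 0, 5, 0], [0, 0, 0, 5.2, 0], [0, 0, 0, 5.3, 0], [0, 0, 0, 5.4, 0], [0, 0, 0, 5.5, 0], [0, 0, 0, 5.5, 0], [0, 0, 0, 5.5, 0]])

```text
time: 2.65
tool_pos: [0.5465, 0.1797, 0.0266]
tcp_rot: [2.397, 2.029, 0.001]
wrist_force: [0.3, -1.1, 0.1]
width: 0.001
grip_force: 0.7
```

Emit:
step_arm(motion=[[0, 0, 0, 0.1, 0], [0, 0, 0, 0.2, 0], [0, 0, 0, 0.3, 0], [0, 0, 0, 0.4, 0], [0, 0, 0, 0.4, 0], [0, 0, 0, 0.4, 0]])

```text
time: 3.25
tool_pos: [0.5461, 0.1799, 0.0222]
tcp_rot: [-2.398, -2.03, 0.0]
wrist_force: [0.6, -1.1, 1.0]
width: -0.0
grip_force: 0.6
```

```bash
python3 - <<'E'
from m import *
go(.5455,.1788,.021,-9.5)
im,d=snap("scene","s2.png"); cv2.imwrite("pics/s2c.png",cv2.resize(im[140:220,190:290,::-1],None,fx=8,fy=7.5))
E
```

```text
shift [-0.12 -0.04  0.12] twist 0.0018032781646297735 tooly -9.5 pos [546.1 179.9  22.2] F [ 0.6 -1.1  1. ] t 3.25
```

View pics/s2c.png

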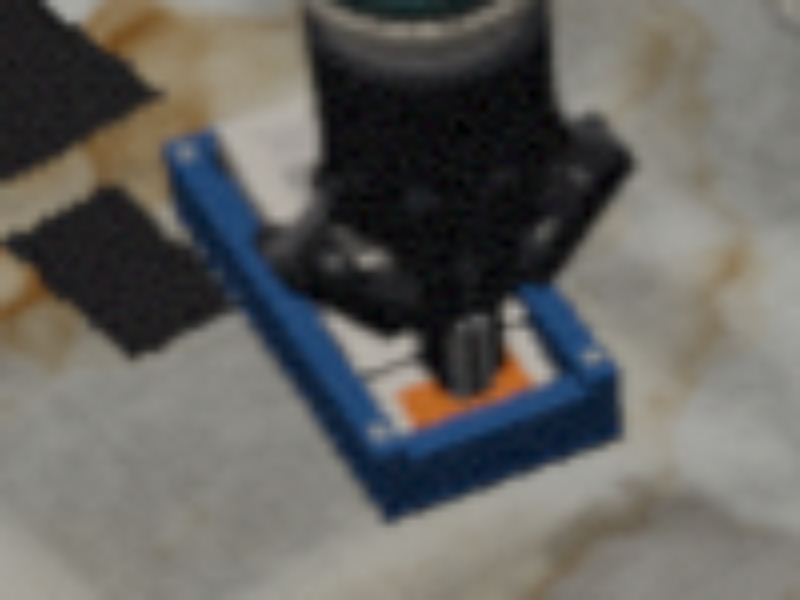

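The far end is up (its white top covers the far wall at (260,120)) and the finger is on the orange step at (470,380), close to the face. I press to the bottom and then shove along the slope.

Emit:
step_arm(motion=[[0, 0, 0, 0.1, 0], [0, 0, 0, 0.15, 0], [0, 0, 0, 0.15, 0], [0, 0.2, 0, 0.1, 0], [0, 0.4, 0, 0.05, 0], [0, 0.4, 0, 0.05, 0]])

```text
time: 3.9
tool_pos: [0.5463, 0.1835, 0.0216]
tcp_rot: [-2.397, -2.03, 0.002]
wrist_force: [-0.2, -3.1, 1.6]
width: -0.001
grip_force: 1.7
```

Emit:
step_arm(motion=[[0, 0.2, 0, -0.03, 0], [0, 0.4, 0, -0.08, 0], [0, 0.6, 0, -0.13, 0], [0, 0.8, 0, -0.18, 0], [0, 1.0, 0, -0.23, 0], [0, 1.1, 0, -0.26, 0], [0, 1.1, 0, -0.26, 0]])

```text
time: 4.6
tool_pos: [0.5484, 0.194, 0.0247]
tcp_rot: [2.397, 2.03, -0.002]
wrist_force: [-1.8, -5.5, 3.2]
width: 0.002
grip_force: 3.2
```

```bash
python3 - <<'E'
from m import *
go(.5455,.1788,.021,-9.5)
im,d=snap("scene","s3.png"); cv2.imwrite("pics/s3c.png",cv2.resize(im[140:220,190:290,::-1],None,fx=8,fy=7.5))
E
```

```text
shift [-1.55 -0.04  0.37] twist 0.02328331058066624 tooly -9.48 pos [548.4 194.   24.7] F [-1.8 -5.5  3.2] t 4.6
```

View pics/s3c.png

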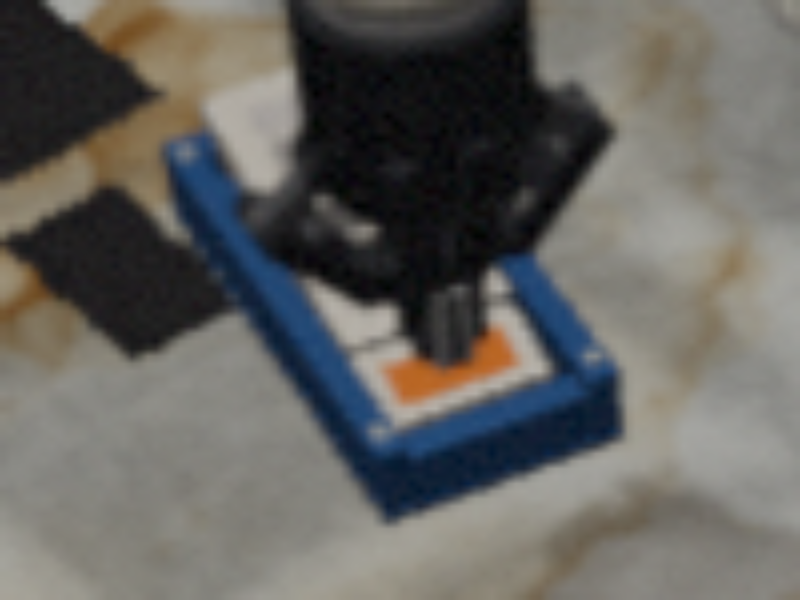

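The tile has moved about 1 cm: its far end now overhangs the rim at (210,100) and the finger is against the face at (450,355). I shove the rest of the way.

Emit:
step_arm(motion=[[0, 0.2, 0, -0.05, 0], [0, 0.4, 0, -0.1, 0], [0, 0.6, 0, -0.15, 0], [0, 0.8, 0, -0.2, 0], [0, 1.0, 0, -0.25, 0], [0, 1.15, 0, -0.29, 0], [0, 1.15, 0, -0.29, 0], [0, 1.15, 0, -0.29, 0]])

```text
time: 5.45
tool_pos: [0.5508, 0.2052, 0.0281]
tcp_rot: [2.396, 2.03, -0.001]
wrist_force: [-0.9, -7.1, 6.0]
width: 0.005
grip_force: 4.0
```

```bash
python3 - <<'E'
from m import *
go(.5455,.1788,.021,-9.5)
E
```

```text
shift [-2.69 -0.09  0.71] twist 0.023773235279662686 tooly -9.48 pos [550.8 205.2  28.1] F [-0.9 -7.1  6. ] t 5.45
```

Emit:
step_arm(motion=[[0, 0, 0, -0.02, 0], [0, 0, 0, -0.04, 0], [0, 0, 0, -0.06, 0], [0, 0, 0, -0.08, 0], [0, 0, 0, -0.1, 0], [0, 0, 0, -0.12, 0], [0, 0, 0, -0.14, 0], [0, 0, 0, -0.16, 0], [0, 0, 0, -0.18, 0], [0, 0, 0, -0.2, 0], [0, 0, 0, -0.23, 0], [0, 0, 0, -0.26, 0], [0, 0, 0, -0.3, 0], [0, 0, 0, -0.35, 0], [0, 0, 0, -0.4, 0], [0, 0, 0, -0.5, 0]])

```text
time: 7.05
tool_pos: [0.5504, 0.2059, 0.0323]
tcp_rot: [-2.398, -2.03, 0.0]
wrist_force: [-0.6, 0.7, 0.4]
width: 0.0
grip_force: 0.0
```

Emit:
step_arm(motion=[[0, -0.2, 0, -0.3, 0], [0, -0.5, 0, -1, 0], [0, -0.5, 0, -3, 0], [0, -0.5, 0, -6, 0], [7, -4, 0, -11, 0], [7, -8, 0, -13, 0], [7, -12, 0, -13, 0], [7, -12, 0, -13, 0], [7, -12, 0, -13, 0], [7, -12, 0, -13, 0]])

```text
time: 8.05
tool_pos: [0.5305, 0.088, 0.1622]
tcp_rot: [-2.398, -2.029, -0.0]
wrist_force: [0.5, -0.1, -0.1]
width: 0.818
grip_force: 0.0
```

```bash
python3 - <<'E'
from m import *
go(.5552,.238,.1,-9.5)
im,d=snap("scene","s4.png"); im2,d2=snap("top","t4.png")
a=cv2.resize(im[140:220,190:290,::-1],None,fx=4,fy=4);b=cv2.resize(im2[190:270,140:240,::-1],None,fx=4,fy=4)
cv2.imwrite("pics/s4c.png",np.hstack([a,b]))
E
```

```text
shift [15.2  -0.04  6.23] twist -0.007778015713711284 tooly -9.51 pos [530.5  88.  162.2] F [ 0.5 -0.1 -0.1] t 8.05
```

View pics/s4c.png

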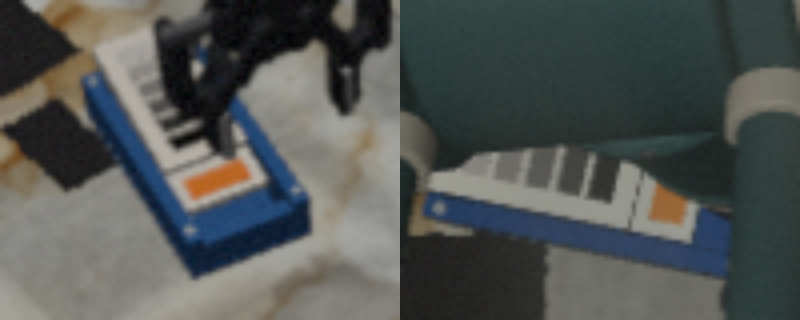

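The tile rests with its far end past the far rim (left half, around (125,40)), sides free there. Next is the grasp.

```bash
python3 - <<'E'
from m import *
im=cv2.imread("pics/s4.png");hsv=cv2.cvtColor(im,cv2.COLOR_BGR2HSV);H,S,V=[hsv[:,:,i].astype(int) for i in range(3)]
c=blob((H>5)&(H<20)&(S>150)&(V>120),(195,140,285,215))[0]; r=rect("scene",c,.0265)[0]
a=np.radians(80.5);u=np.array([np.cos(a),np.sin(a)]);v=np.array([-u[1],u[0]])
o=np.array(r[0]);d0=np.array([545.56,178.52]);print(r,"shift u,v",(o-d0)@u,(o-d0)@v)
n=np.array([.5552,.238]);go(*(n+u*.083),.033,-9.5)
E
```

```text
((549.865966796875, 200.828857421875), (16.045799255371094, 39.704959869384766), 82.08269500732422) shift u,v 22.713594372682103 -0.5648895454875835
shift [2.346e+01 1.000e-02 1.288e+01] twist 0.06634337112613764 tooly -9.43 pos [530.4  88.5 161.8] F [ 0.1 -0.1  0.1] t 8.15
```

Emit:
step_arm(motion=[[7.4, 5, 0, 0, 0], [7.4, 10, 0, 0, 0], [7.4, 15, 0, 2, 0], [7.4, 20, 0, 4, 0], [7.4, 23.5, 0, 6, 0], [7.4, 23.5, 0, 8, 0], [7.4, 23.5, 0, 10, 0], [7.4, 23.5, 0, 11.5, 0], [7.4, 23.5, 0, 12.2, 0], [7.4, 23.5, 0, 12.2, 0], [7.4, 23.5, 0, 12.2, 0]])

```text
time: 9.25
tool_pos: [0.57, 0.3195, 0.041]
tcp_rot: [2.398, 2.029, 0.002]
wrist_force: [0.5, -0.7, -0.1]
width: 0.87
grip_force: 0.0
```

```bash
python3 - <<'E'
from m import *
go(.5689,.3199,.033,-9.5)
im,d=snap("scene","s5.png"); im2,d2=snap("top","t5.png")
a=cv2.resize(im[120:220,170:270,::-1],None,fx=4,fy=4);b=cv2.resize(im2[170:270,120:220,::-1],None,fx=4,fy=4)
cv2.imwrite("pics/s5c.png",np.hstack([a,b]))
E
```

```text
shift [ 0.02 -0.12  0.8 ] twist -0.01751967973468993 tooly -9.52 pos [570.  319.5  41. ] F [ 0.5 -0.7 -0.1] t 9.25
```

View pics/s5c.png

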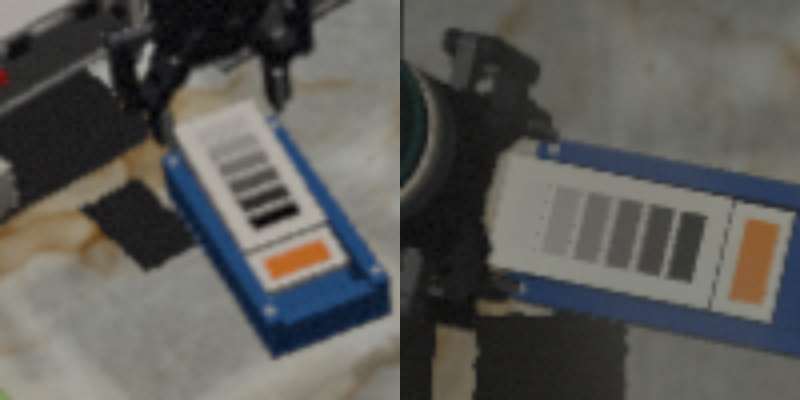

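The fingers straddle the raised end (left half at (160,125) and (280,95)). I lower and check the contact force.

Emit:
step_arm(motion=[[7.4, 0, 0, 0.3, 0], [7.4, 0, 0, 0.6, 0], [7.4, 0, 0, 0.9, 0], [7.4, 0, 0, 0.9, 0]])

```text
time: 9.75
tool_pos: [0.569, 0.319, 0.0307]
tcp_rot: [-2.398, -2.03, 0.002]
wrist_force: [-0.2, 0.3, 0.2]
width: 0.864
grip_force: 0.0
```

Emit:
step_arm(motion=[[5.8, 0, 0, 0.9, 0], [5.6, 0, 0, 0.9, 0], [5.6, 0, 0, 0.9, 0], [5.6, 0, 0, 0.9, 0], [5.6, 0, 0, 0.9, 0]], force=30)

```text
time: 10.25
tool_pos: [0.5714, 0.3208, 0.0309]
tcp_rot: [2.397, 2.03, 0.006]
wrist_force: [-12.8, -7.3, 40.1]
width: 0.696
grip_force: 40.2
```

The closing fingertips swung down onto the rim (40 N). I open, raise a few mm and regrip.

Emit:
step_arm(motion=[[6.8, 0, 0, 0, 0], [6.8, 0, 0, -0.1, 0], [6.8, 0, 0, -0.4, 0], [6.8, 0, 0, -0.4, 0], [6.8, 0, 0, -0.4, 0]])

```text
time: 10.75
tool_pos: [0.5717, 0.3202, 0.029]
tcp_rot: [2.397, 2.029, 0.007]
wrist_force: [0.3, -1.5, 11.8]
width: 0.797
grip_force: 6.0
```

Emit:
step_arm(motion=[[5.8, 0, 0, 0, 0], [5.6, 0, 0, 0, 0], [5.6, 0, 0, 0, 0], [5.6, 0, 0, 0, 0]])

```text
time: 11.15
tool_pos: [0.5713, 0.321, 0.0311]
tcp_rot: [-2.399, -2.028, -0.007]
wrist_force: [-4.7, -2.2, 22.8]
width: 0.697
grip_force: 44.9
```

Emit:
step_arm(motion=[[6.8, 0, 0, 0, 0], [6.8, 0, 0, -0.2, 0], [6.8, 0, 0, -0.2, 0], [6.8, 0, 0, -0.2, 0], [6.8, 0, 0, -0.2, 0]])

```text
time: 11.65
tool_pos: [0.5699, 0.3197, 0.0289]
tcp_rot: [2.398, 2.03, 0.001]
wrist_force: [-0.8, -1.1, 6.3]
width: 0.797
grip_force: 3.6
```

```bash
python3 - <<'E'
from m import *
go(.5689,.3199,.038,-9.5)
im,d=snap("scene","s6.png")
cv2.imwrite("pics/s6c.png",cv2.resize(im[130:200,170:270,::-1],None,fx=8,fy=8))
s=bot.read_state();print(s["tool_pos"],s["wrist_force"],s["torque"],s["joint_vel"].round(3))
E
```

```text
shift [ 0.01 -0.1  -0.91] twist -0.00016539746357580043 tooly -9.5 pos [569.9 319.7  28.9] F [-0.8 -1.1  6.3] t 11.65
[0.56988024 0.31966976 0.02892962] [-0.10955072  0.34837357  7.09544632] [-0.01203135  0.1581347   0.00372832] [ 0.001  0.001 -0.001 -0.001  0.     0.001]
```

View pics/s6c.png

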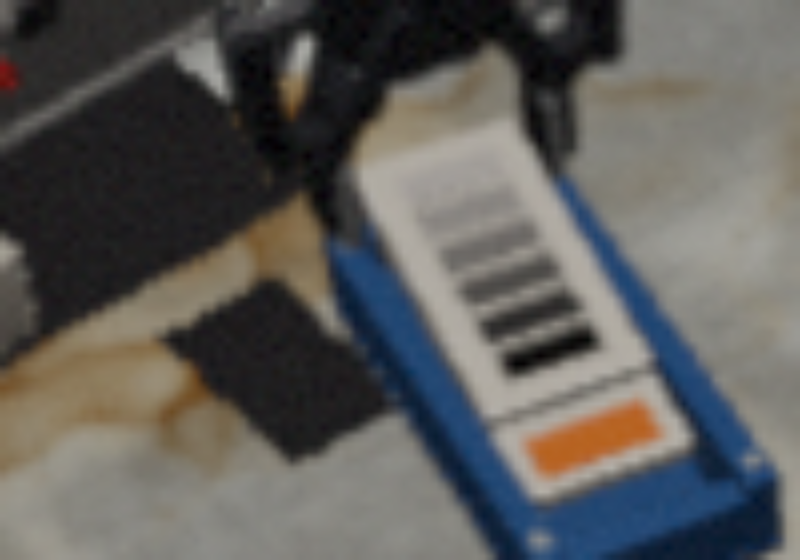

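Emit:
step_arm(motion=[[6.8, 0, 0, -0.3, 0], [6.8, 0, 0, -0.6, 0], [6.8, 0, 0, -0.6, 0], [6.8, 0, 0, -0.6, 0]])

```text
time: 12.1
tool_pos: [0.569, 0.3192, 0.0337]
tcp_rot: [-2.398, -2.03, 0.001]
wrist_force: [-0.2, 0.2, 0.2]
width: 0.796
grip_force: 0.0
```

Emit:
step_arm(motion=[[5.8, 0, 0, 0, 0], [5.6, 0, 0, 0, 0], [5.6, 0, 0, 0, 0], [5.6, 0, 0, 0, 0]], force=60)

```text
time: 12.5
tool_pos: [0.5691, 0.3192, 0.0343]
tcp_rot: [-2.398, -2.03, 0.001]
wrist_force: [-2.4, -1.1, 3.7]
width: 0.678
grip_force: 63.9
```

Emit:
step_arm(motion=[[5.6, 0, 0, -0.3, 0], [5.6, 0, 0, -0.8, 0], [5.6, 0, 0, -1.5, 0], [5.6, 0, 0, -2.5, 0], [5.6, 0, 0, -4, 0], [5.6, 0, 0, -6, 0], [5.6, 0, 0, -8, 0], [5.6, 0, 0, -10, 0], [5.6, 0, 0, -10, 0], [5.6, 0, 0, -10, 0]])

```text
time: 13.5
tool_pos: [0.57, 0.3197, 0.1356]
tcp_rot: [2.397, 2.03, 0.004]
wrist_force: [0.1, 0.3, -2.5]
width: 0.688
grip_force: 64.6
```

```bash
python3 - <<'E'
from m import *
go(.5689,.3199,.14,-17.1)
im,d=snap("scene","s7.png")
cv2.imwrite("pics/s7c.png",cv2.resize(im[70:210,150:290,::-1],None,fx=4,fy=4))
E
```

```text
shift [ 0.   -0.11 -0.44] twist 7.6002299559247035 tooly -9.5 pos [570.  319.7 135.6] F [ 0.1  0.3 -2.5] t 13.5
```

View pics/s7c.png

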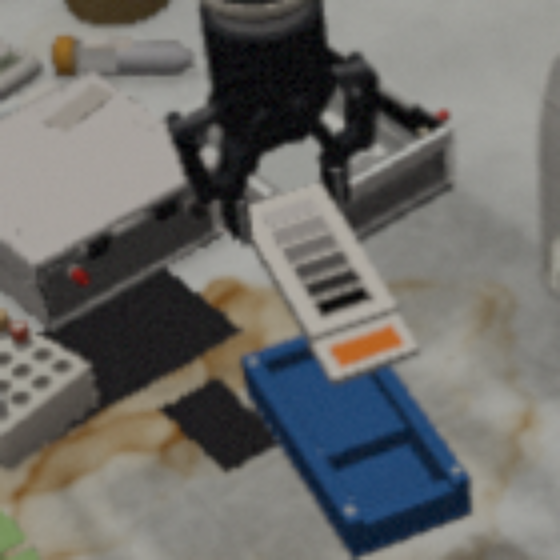

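The tile is held firmly by its far end with the grey scale up, thumb end at (365,350). Next I carry it to the stage.

Emit:
step_arm(motion=[[5.6, -2, 0, 0, 0], [5.6, -5, 0.4, 0, 0], [5.6, -9, 0.7, 0, 0], [5.6, -13, 1.1, 0, 2], [5.6, -17, 1.4, 0, 3], [5.6, -21, 1.7, 0, 4], [5.6, -25, 2, 0, 5], [5.6, -29, 2.4, 0, 6], [5.6, -33, 2.7, 0, 7], [5.6, -37, 3, 0, 7.6], [5.6, -41, 3.3, 0, 7.6], [5.6, -44, 3.6, 0, 7.6], [5.6, -46, 3.8, 0, 7.6], [5.6, -47, 3.8, 0, 7.6], [5.6, -47, 3.8, 0, 7.6], [5.6, -47, 3.8, 0, 7.6], [5.6, -47, 3.8, 0, 7.6]])

```text
time: 15.25
tool_pos: [0.5291, -0.1494, 0.1339]
tcp_rot: [-2.525, -1.867, 0.0]
wrist_force: [-0.5, 0.4, -2.9]
width: 0.682
grip_force: 64.6
```

```bash
python3 - <<'E'
from m import *
go(.5303,-.1499,.14,-17.1)
for n in("top","scene"):
    im,d=snap(n,n+"8.png");bgr=im[:,:,::-1].copy();hsv=cv2.cvtColor(bgr,cv2.COLOR_BGR2HSV);H,S,V=[hsv[:,:,i].astype(int) for i in range(3)]
    for c in blob((H>5)&(H<20)&(S>150)&(V>100),(280,150,470,330))[:1]:
        m=np.zeros(d.shape,np.uint8);cv2.drawContours(m,[c],-1,1,-1);q=c[:,0].mean(0);dd=np.median(d[(m>0)&(d>0)])
        o,r=ray(n,q);z=o+r[0]*dd; print(n,cv2.contourArea(c),q,(z*1000).round(1))
E
```

```text
shift [-0.01  0.13 -0.61] twist 0.05837064369548273 tooly -17.04 pos [ 529.1 -149.4  133.9] F [-0.5  0.4 -2.9] t 15.25
top 38.0 [438.42857143 263.42857143] [ 492.5 -255.7  126.1]
scene 1049.0 [381.07575758 163.68939394] [844.3  -6.   84.3]
```

Emit:
step_arm(motion=[[5.6, 0, 0.1, 2, 0], [5.6, 0, 0.1, 5, 0], [5.6, 0, 0.1, 8, 0], [5.6, 0, 0.1, 9.2, 0], [5.6, 0, 0.1, 9.8, 0], [5.6, 0, 0.1, 10.1, 0], [5.6, 0, 0.1, 10.1, 0], [5.6, 0, 0.1, 10.1, 0]])

```text
time: 16.15
tool_pos: [0.5316, -0.1511, 0.0347]
tcp_rot: [2.525, 1.865, 0.002]
wrist_force: [-0.5, 0.6, -2.6]
width: 0.683
grip_force: 65.1
```

Emit:
step_arm(motion=[[5.6, 0, 0, 0.2, 0], [5.6, 0, 0, 0.4, 0], [5.6, 0, 0, 0.6, 0], [5.6, 0, 0, 0.8, 0], [5.6, 0, 0, 0.8, 0], [5.6, 0, 0, 0.8, 0]], force=30)

```text
time: 16.75
tool_pos: [0.5311, -0.1506, 0.026]
tcp_rot: [2.526, 1.866, 0.002]
wrist_force: [1.2, 4.5, 4.7]
width: 0.684
grip_force: 65.8
```

Emit:
step_arm(motion=[[5.6, 0, 0, 0.15, 0], [5.6, 0, 0, 0.3, 0], [5.6, 0, 0, 0.45, 0], [5.6, 0, 0, 0.6, 0], [5.6, 0, 0, 0.75, 0], [5.6, 0, 0, 0.9, 0], [5.6, 0, 0, 0.9, 0]], force=25)

```text
time: 17.45
tool_pos: [0.5301, -0.1509, 0.0159]
tcp_rot: [-2.527, -1.867, 0.001]
wrist_force: [1.9, 3.4, 2.5]
width: 0.682
grip_force: 65.9
```

Emit:
step_arm(motion=[[5.6, 0, 0, 0.1, 0], [5.6, 0, 0, 0.2, 0], [5.6, 0, 0, 0.3, 0], [5.6, 0, 0, 0.4, 0], [5.6, 0, 0, 0.4, 0]])

```text
time: 17.95
tool_pos: [0.5303, -0.1508, 0.0122]
tcp_rot: [2.527, 1.867, -0.0]
wrist_force: [2.0, 2.9, 4.4]
width: 0.683
grip_force: 66.0
```

Emit:
step_arm(motion=[[5.6, 0, 0, 0.1, 0], [5.6, 0, 0, 0.2, 0], [5.6, 0, 0, 0.2, 0]])

```text
time: 18.25
tool_pos: [0.5303, -0.1508, 0.0102]
tcp_rot: [2.527, 1.867, 0.0]
wrist_force: [2.0, 3.8, 4.1]
width: 0.686
grip_force: 66.0
```

Emit:
step_arm(motion=[[5.6, 0, 0, 0.1, 0], [5.6, 0, 0, 0.1, 0]])

```text
time: 18.45
tool_pos: [0.5302, -0.1508, 0.0094]
tcp_rot: [-2.527, -1.866, 0.0]
wrist_force: [1.2, 3.3, 6.4]
width: 0.682
grip_force: 66.2
```

Emit:
step_arm(motion=[[5.6, 0, 0, 0.1, 0], [5.6, 0, 0, 0.1, 0]])

```text
time: 18.65
tool_pos: [0.5302, -0.1508, 0.0094]
tcp_rot: [-2.527, -1.866, 0.001]
wrist_force: [-2.6, 5.2, 12.5]
width: 0.685
grip_force: 67.0
```

The tile is seated flat (force step to 12 N). I release and retreat upward, then park off to the robot side of the tile.

Emit:
step_arm(motion=[[6.2, 0, 0, 0, 0], [6.6, 0, 0, -0.1, 0], [7.2, 0, 0, -0.1, 0], [7.4, 0, 0, -0.1, 0], [7.4, 0, 0, -0.5, 0], [7.4, 0, 0, -2, 0], [7.4, 0, 0, -6, 0], [7.4, 0, 0, -10, 0], [3, 0, -5, -12, 0], [0, 0, -10, -12, 0], [0, 0, -13, -12, 0], [0, 0, -13, -12, 0], [0, 0, -13, -12, 0]])

```text
time: 19.95
tool_pos: [0.4064, -0.1126, 0.1296]
tcp_rot: [2.525, 1.865, 0.003]
wrist_force: [0.1, -1.1, 0.2]
width: 0.009
grip_force: 0.0
```

```bash
python3 - <<'E'
from m import *
go(.5303,-.1499,.14,-17.1)
a=np.radians(72.9);u=np.array([np.cos(a),np.sin(a)]);v=np.array([-u[1],u[0]]);O=np.array([515.7,-210.9])
vs=[]
for n in("top","scene"):
    im,d=snap(n,n+"9.png");bgr=im[:,:,::-1].copy();hsv=cv2.cvtColor(bgr,cv2.COLOR_BGR2HSV);H,S,V=[hsv[:,:,i].astype(int) for i in range(3)]
    bx=(330,195,470,315) if n=="top" else (270,230,395,350)
    c=blob((H>5)&(H<20)&(S>150)&(V>100),bx)[0];r=rect(n,c,.020)[0];p=np.array(r[0])-O;print(n,"orange stage",(p@u).round(1),(p@v).round(1),r)
    x0,y0,x1,y1=bx;vs.append(cv2.resize(bgr[y0:y1,x0:x1],(395,380)))
cv2.imwrite("pics/c9.png",np.hstack(vs))
E
```

```text
shift [ 0.08 12.94 -1.  ] twist 0.0024774093701722677 tooly -17.1 pos [ 406.4 -112.6  129.6] F [ 0.1 -1.1  0.2] t 19.95
top orange stage -58.0 3.3 ((495.4944152832031, -265.4187316894531), (15.357147216796875, 40.519126892089844), 72.79668426513672)
scene orange stage -60.4 3.8 ((494.3191833496094, -267.4954833984375), (15.136275291442871, 40.508155822753906), 72.29393005371094)
```

View pics/c9.png

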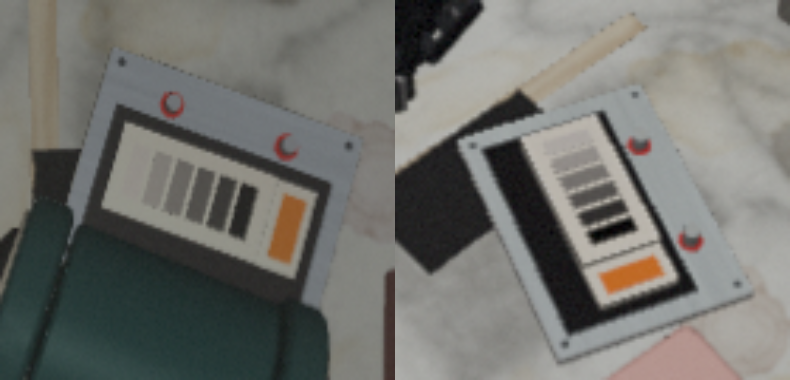

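The picture shows the tile flat, grey scale up, on the dark area and parallel to the pins' line, about 18 mm short of the pins ((172,103) and (287,147) in the left half). I go behind its middle and push.

Emit:
step_arm(motion=[[0, -3, 3, 0, 0], [0, -6.2, 6.8, 0, 0], [0, -6.2, 6.8, 4, 0], [0, -6.2, 6.8, 8, 0], [0, -6.2, 6.8, 10, 0], [0, -6.2, 6.8, 11, 0], [0, -6.2, 6.8, 11.2, 0], [0, -6.2, 6.8, 11.2, 0], [0, -6.2, 6.8, 11.2, 0]])

```text
time: 20.95
tool_pos: [0.4545, -0.1925, 0.0178]
tcp_rot: [2.525, 1.865, 0.002]
wrist_force: [0.1, 0.3, -0.4]
width: 0.001
grip_force: 0.0
```

Emit:
step_arm(motion=[[0, 0, 0.3, 0, 0], [0, 0, 0.6, 0, 0], [0, 0, 0.9, 0, 0], [0, 0, 1.2, 0, 0], [0, 0, 1.5, 0, 0], [0, 0, 1.8, 0, 0], [0, 0, 2.0, 0, 0], [0, 0, 2.2, 0, 0], [0, 0, 2.2, 0, 0]])

```text
time: 21.85
tool_pos: [0.4729, -0.1979, 0.0161]
tcp_rot: [-2.525, -1.865, 0.002]
wrist_force: [-2.9, 1.3, 3.0]
width: -0.001
grip_force: 2.7
```

```bash
cat > chk.py <<'E'
from m import *
s=bot.read_state();a=np.radians(72.9);u=np.array([np.cos(a),np.sin(a)]);v=np.array([-u[1],u[0]]);O=np.array([515.7,-210.9])
p=s["tool_pos"][:2]*1000-O;print("tcp stage",(p@u).round(1),(p@v).round(1),s["tool_pos"][2],s["wrist_force"].round(1),s["time"])
im,d=bot.read_camera("scene");hsv=cv2.cvtColor(im,cv2.COLOR_RGB2HSV);H,S,V=[hsv[:,:,i].astype(int) for i in range(3)]
c=blob((H>5)&(H<20)&(S>150)&(V>100),(270,230,395,350))[0];r=rect("scene",c,.020)[0];p=np.array(r[0])-O;print("orange",(p@u).round(1),(p@v).round(1),r[2])
E
python3 chk.py
```

```text
tcp stage -0.2 44.8 0.016079764681030867 [-2.9  1.3  3. ] 21.85
orange -60.4 2.2 72.29393005371094
```

Emit:
step_arm(motion=[[0, 0, 0.2, 0, 0], [0, 0, 0.4, 0, 0], [0, 0, 0.6, 0, 0], [0, 0, 0.8, 0, 0], [0, 0, 1.0, 0, 0], [0, 0, 1.2, 0, 0], [0, 0, 1.3, 0, 0], [0, 0, 1.3, 0, 0]])

```text
time: 22.7
tool_pos: [0.4867, -0.2022, 0.0163]
tcp_rot: [2.527, 1.866, 0.001]
wrist_force: [-0.5, 0.5, -0.3]
width: 0.002
grip_force: 0.3
```

Emit:
step_arm(motion=[[0, 0, 0.1, 0, 0], [0, 0, 0.2, 0, 0], [0, 0, 0.2, 0, 0]])

```text
time: 23.0
tool_pos: [0.4879, -0.2025, 0.0162]
tcp_rot: [-2.527, -1.866, 0.0]
wrist_force: [-2.0, 0.6, 1.2]
width: -0.003
grip_force: 1.3
```

```bash
python3 chk.py
```

```text
tcp stage -0.2 29.0 0.016179837179391716 [-2.   0.6  1.2] 23.0
orange -60.6 -13.9 72.42662048339844
```

Emit:
step_arm(motion=[[0, 0, 0.05, 0, 0], [0, 0, 0.1, 0, 0], [0, 0, 0.1, 0, 0]])

```text
time: 23.35
tool_pos: [0.4881, -0.2026, 0.0161]
tcp_rot: [-2.525, -1.865, 0.002]
wrist_force: [-5.3, 1.9, 3.4]
width: -0.003
grip_force: 3.2
```

Emit:
step_arm(motion=[[0, 0, 0.05, 0, 0], [0, 0, 0.1, 0, 0], [0, 0, 0.1, 0, 0]])

```text
time: 23.65
tool_pos: [0.4883, -0.2026, 0.016]
tcp_rot: [-2.524, -1.865, 0.003]
wrist_force: [-8.1, 2.0, 7.0]
width: -0.007
grip_force: 4.6
```

Emit:
step_arm(motion=[[0, 0, 0.1, 0, 0], [0, 0, 0.1, 0, 0], [0, 0, 0.1, 0, 0]])

```text
time: 23.95
tool_pos: [0.4884, -0.2026, 0.016]
tcp_rot: [-2.523, -1.864, 0.005]
wrist_force: [-8.9, 2.1, 7.9]
width: -0.001
grip_force: 6.2
```

Emit:
step_arm(motion=[[0, 0, -0.3, 0, 0], [0, 0, -1, 0, 0], [0, 0, -2.5, 0, 0], [0, 0, -2.5, -4, 0], [0, 0, -4, -9, 0], [0, 0, -8, -13, 0], [0, 0, -12, -13, 0], [0, 0, -12, -13, 0], [0, 0, -12, -13, 0]])

```text
time: 24.85
tool_pos: [0.3765, -0.1684, 0.147]
tcp_rot: [2.525, 1.864, 0.003]
wrist_force: [0.2, 0.0, -0.1]
width: 0.003
grip_force: 0.0
```

```bash
python3 chk.py; python3 - <<'E'
from m import *
# perpendicular gap of tile edge to pins from scene: white+dark tile outline angle
im,d=snap("scene","s10.png");hsv=cv2.cvtColor(im,cv2.COLOR_RGB2HSV);H,S,V=[hsv[:,:,i].astype(int) for i in range(3)]
c=blob((H>5)&(H<25)&(S>15)&(V>90),(270,230,395,350))[0]
r,b=rect("scene",c,.026);print("tile",r)
E
```

```text
tcp stage -0.3 145.6 0.1469596186430272 [ 0.2  0.  -0.1] 24.85
orange -60.6 -13.9 72.43778228759766
tile ((525.7052001953125, -218.6173858642578), (154.00648498535156, 62.877784729003906), 72.94208526611328)
```

```bash
python3 -c "
from workcell import bot
print(bot.finish_job())"
```

```text
the job is handed in; nothing more can be done
None
```

The job is handed in at about 25 s: the tile is out of its nest and lies flat on the stage, grey scale up, pushed until it stopped against the pins. The last camera measurement puts it in the touching position, and the arm is clear. On the first grasp the fingertips pressed on the nest rim with about 40 N before I backed off and regripped; I don't know how that will be judged against the 40 N limit on the arm and gripper body.

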